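# Hang the lockout tag on the isolator's sprung clip, marked face outward

### The arm

A 7-joint arm with a two-finger parallel gripper is mounted at the origin on the work surface. World frame = base frame: x ahead of the robot, y to its left, z up, the work surface at z = 0. Lengths are in m, angles in rad, forces in N, time in s.
With the tool pointing down it reaches from about 0.4 to 0.85 m from the base axis. Payload 4.5 kg.
Tool frame: the origin (TCP) lies on the centre line of the jaws, within the pads' length; the fingertips stand 11 mm ahead of it and the grasp point (between the pads) lies 8 mm behind it; z points along the fingers, y is the direction in which the jaws open and shut (so a half turn about z gives the same grasp; the last joint's range is limited). The gripper opens to 88 mm and grips with 3 to 60 N. Pads are 18 mm wide; open, the fingers measure 123 mm over their backs; the gripper's body (75 mm by 187 mm) begins 45 mm behind the grasp point.
Start: joints at [1.331, 0.689, -0.195, 1.565, 0.157, 0.902, -0.215], TCP at [0.169, -0.602, 0.25] pointing down, gripper open.
Joint ranges: [-3.01, 3.01], [-0.46, 2.08], [-1.47, 1.51], [0.13, 2.56], [-1, 4.14], [0.04, 2.09], [-2.66, 2.66]. Speed limits (rad/s): [2.57, 2.57, 3.14, 3.14, 3.14, 3.14, 3.14].

### API

Orientations are given as a rotation vector (axis times angle).
In Python, from station import goto, servo_line, movej, gripper_to, wait, ik, observe, grab_frame, get_calibration, MotionError, hand_in, trace, pinpoint gives the robot as it stands. The module is installed in compiled form; this text tells all that it offers. Calls block until the motion is done:
- goto(position, orientation): joint-space move of the TCP to a pose.
- servo_line(position, rot=None, v=0.15): straight line of the TCP; rot=None keeps the orientation; v is the mean speed in m/s.
- movej(angles): joint-space move.
- gripper_to(opening, grip_force=None): opening from 0.0 (shut) to 1.0 (fully open); grip_force is the grip in N (None keeps the last); returns when the fingers have stopped.
- wait(seconds).
- ik(position, orientation): joint angles nearest the present ones, or None.
- observe(): the state.
- grab_frame(name): name is "scene" or "top" or "wrist"; returns (picture, depth): 400x640x3 uint8, red, green, blue; 400x640 float32, m along the optical axis (not along the pixel's ray), 0 where there is no reading.
- get_calibration(name): a dict with "fx", "fy", "cx", "cy" (pixels), "T" (4x4, takes a point from camera to world coordinates); the wrist camera has in their place "hand_eye" (4x4, takes a point from camera to tool coordinates, whose origin is the TCP and whose axes are the flange's). Camera axes: x right, y up, looking along -z (the intrinsics and any distortion apply to the point x, -y, -z); pixel columns grow to the right and rows downward; lengths in m; the calibration is good to about 2 mm. The wrist camera is an equidistant fisheye: a pixel r from the principal point sees the ray r / f radians off the axis. A picture is of the moment at which its call begins: read the wrist's pose just before it. get_calibration takes no time and is no camera call.
A pose or a line that the arm cannot do raises MotionError and nothing moves.
- hand_in(): hands the job in, once; it reports no verdict.
Trained networks look in the newest picture that a camera, given by its name, has taken for a name from the list of things; names that differ only in an ending like _2 or _b are one class to them, and where a whole thing is asked for, a point or a joint stands for the part that bears it (a point fixed in the world has none). Each returns a list of dicts, best first, with "confidence" (0 to 1); they miss things now and then, are a little off and sometimes report something else, mostly with a low value. They report only what shows in the picture. A call takes as long as a camera call. They do not tell look-alikes from the thing itself.
- trace(target, camera): "region" (400x640 bool, what is visible of it) and "bbox" ([left, top, right, bottom] in pixels, round what is visible of it).
- pinpoint(target, camera): "uv" ([column, row] in pixels: a listed point, or the origin of a listed thing).
The state is a dict: "time_s": time; "joint_positions": joint angles; "joint_velocities": joint speeds; "effort": joint torques, N m; "eef_pos": TCP position; "eef_rot": TCP orientation; "ft_force": force on the tool from outside, world axes, zero at the start; "torque": the same for the moment, N m; "finger_gap": opening from 0.0 (shut) to 1.0 (fully open).
Only numpy, scipy, OpenCV 4.12 (cv2) and the standard library are available. Lean on these libraries where they do the work, as an engineer would, in place of code of your own. Each camera call takes 0.05 s, during which the arm holds its last target.

### The job

Take the yellow-marked lockout tag out of its rack and hang it by its eye on the sprung clip of the grey isolator box, striped yellow face outward (away from the box), turning or regrasping it first if needed. Ease it back against the sprung pad until it clears the red upturned lip, then lower it fully home on the shank and let go; be gentle with the clip (well under 15 N), and leave the blue spare tag and the other things on the bench undisturbed.

Things in the scene. Friction and masses are not known exactly. Their poses are not given: they have to be found in the camera images.
- tag: lockout tag: rigid plate 10 mm thick (its x), 165 mm tall (its z), about 0.12 kg, 64 mm wide up to z = 84 mm. Origin: middle of its bottom edge, mid-thickness. +x points out of the MARKED face (yellow, black slanted stripes); the other face is plain grey; from above, the top edge is yellow on the marked side, grey on the other. Starts upright in the slot of rack_a, axes parallel to the rack's
- tag_grip (a point): where to pinch the tag: mid-thickness of its grip fin, 150 mm above its bottom. The fin is 10 mm thick, 30 mm wide, from z = 131 to 165 mm; pinch it across its thickness from above. Gripping lower brings the fingertips onto the clip
- tag_eye (a point): middle of the top edge of the tag's eye (the edge that rests on the clip), mid-thickness, 114 mm above the tag's bottom; axes as the tag. The eye is an open rectangle 24 mm wide, 30 mm tall (z = 84 to 114 mm) between two bars each 15 mm wide; above it a crossbar 54 mm wide up to z = 131 mm
- tag_front (a point): imaginary point 50 mm straight out from mid-thickness of the tag on its marked side, at the height of tag_eye; tells which way the mark faces
- rack_a: black desk rack, fixed, base 70 x 90 mm, its slot (12.4 mm wide along its x, 67 mm long along its y, floor 8 mm and rim 48 mm above the table) holds the yellow-marked tag. Origin at the centre of its underside; it may be turned any way. The tag may be put back in it to regrasp
- spare: bystander: a tag of the same shape with a blue and white face, standing in rack_b; leave it
- rack_b: second rack like rack_a, holds the blue spare tag
- isolator: grey switch box, fixed, 100 mm deep, 110 mm wide, top 166 mm above the table. Origin on the table under its front face; +x points outward from the face. From the face, at y = 0, the clip sticks out along +x: a square springy steel shank 8 x 8 mm, top 165 mm above the table, giving 1 mm per 3 N downward (6 mm at most), with a red upturned lip at its end and an orange sprung pad behind that
- isolator_clip (a point): where the tag's eye edge (mid-thickness) rests when hung, with the clip at its middle setting: 65 mm out from the box face, level with the shank's top; axes as the isolator. The whole clip (shank, lip, pad) is clamped anywhere up to 25 mm nearer or farther along x, and NO reading or isolator_ point follows that: feel for it. y and z are true
- isolator_lip (a point): middle of the top front edge of the lip at the middle setting, 76 mm out from the box face (see isolator_clip: true place up to 25 mm nearer or farther). The lip is 6 mm thick along x, 8 mm wide, its top 9 mm above the shank's top; the tag's eye must pass over it
- isolator_pad (a point): front of the sprung pad at rest at the middle setting, 5 mm behind the lip's rear. Two prongs at y = +-19 mm, 10 mm wide, 157 to 173 mm above the table. It must be pressed back over 5 mm to admit the tag: force 1.5 N + 0.5 N per mm, hard stop at 11 mm (7 N). Let go, it pushes the tag out to the lip. Its friction can hold the tag up: press down till it rests on the shank
- fan: bystander: black 92 mm square cooling fan, 25 mm thick, lying flat
- capacitor: bystander: black cylinder 35 mm across, 60 mm tall, standing
- screwdriver: bystander: yellow screwdriver lying down
- spray: bystander: spray can 58 mm across, 190 mm tall, standing
- heatsink: bystander: finned aluminium heatsink 80 x 60 x 35 mm
There are look-alikes about, which are no part of the job. There is more than one size of the tag; the one meant has the size given above.

How it is judged:
By the outcome, as a careful person would: the job done as asked, in the order asked, and still so for the second after the job is handed in, with the robot touching nothing.
It also fails if it takes over 53 s, if anything falls off the work surface, if the arm or the gripper's body presses on something with over 40 N, if the wrist force passes 120 N, or if a joint passes its speed limit or range.

## Working session

There is one attempt and no reset: what is moved stays moved. The work goes in short steps, each a Python script; the robot and the scene stay as the last script left them, time stands still between calls to the robot, and variables do not carry over. Pictures are saved under pics/ and viewed, and the job is handed in when it is done.

```bash
mkdir -p pics; ls; python3 - <<'E'
from station import *
import cv2
print(observe())
for n in ("scene","top","wrist"):
    print(n,get_calibration(n))
    p,d=grab_frame(n); cv2.imwrite(f"pics/{n}0.png",p[:,:,::-1])
print(observe()["time_s"])
E
```

```text
pics
{'time_s': 0.0, 'joint_positions': array([ 1.33080757,  0.69000759, -0.19448689,  1.56636362,  0.15732564,
        0.90252848, -0.21510955]), 'joint_velocities': array([-0.0010539 , -0.00127896, -0.00061449,  0.00118277, -0.00147501,
       -0.00059633,  0.00207827]), 'effort': array([ 1.38481823e-04, -5.27563083e+01, -1.26662850e+00, -1.53428489e+01,
       -5.25587762e-02,  6.53573268e-03,  1.84662372e-04]), 'eef_pos': array([ 0.16874726, -0.60112938,  0.2488894 ]), 'eef_rot': array([-3.11034013e+00, -4.28582456e-01,  6.86100817e-04]), 'ft_force': array([ 0.57494292, -0.63616601,  0.23317932]), 'torque': array([ 0.03032968, -0.03157643,  0.00707701]), 'finger_gap': 1.0023807744060795}
scene {'fx': 407.71439891855056, 'fy': 407.71439891855056, 'cx': 319.5578305658766, 'cy': 203.57014385746646, 'T': array([[ 0.2877941 , -0.56345563,  0.77439803,  1.47906876],
       [ 0.95762162,  0.17913487, -0.2255472 , -0.33242363],
       [-0.01163585,  0.80649145,  0.59113125,  0.82808451],
       [ 0.        ,  0.        ,  0.        ,  1.        ]])}
top {'fx': 387.1106563628477, 'fy': 38
[... 184 characters left out ...]
2.17361285e-02, -1.08808243e-03,
        -3.78402810e-02],
       [-2.98701641e-03,  8.75228024e-02,  9.96158038e-01,
         1.38915274e+00],
       [ 0.00000000e+00,  0.00000000e+00,  0.00000000e+00,
         1.00000000e+00]])}
wrist {'fx': 309.70691628693146, 'fy': 309.70691628693146, 'cx': 317.39404399621407, 'cy': 195.84212463158943, 'hand_eye': array([[ 5.71565574e-04,  9.45970994e-01,  3.24250754e-01,
         8.52641646e-02],
       [ 9.99999696e-01, -3.68710760e-04, -6.87047641e-04,
         1.12650923e-03],
       [-5.30372398e-04,  3.24251048e-01, -9.45970917e-01,
        -1.34872698e-01],
       [ 0.00000000e+00,  0.00000000e+00,  0.00000000e+00,
         1.00000000e+00]])}
0.15
```

View pics/scene0.png

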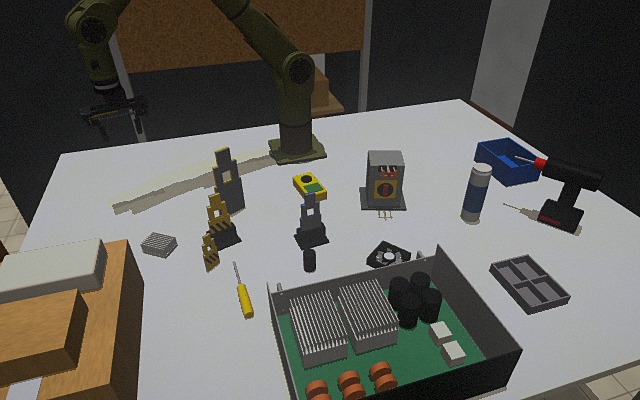

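View pics/top0.png

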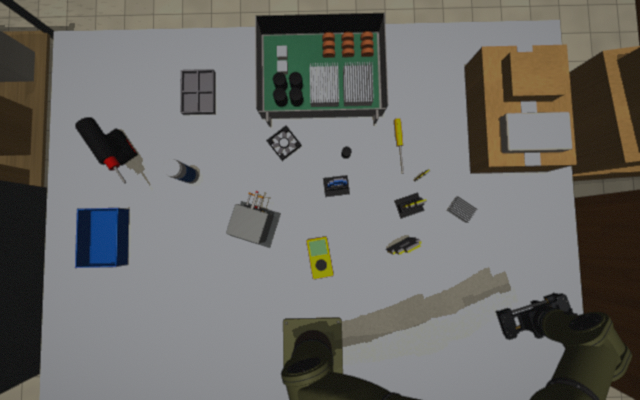

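View pics/wrist0.png

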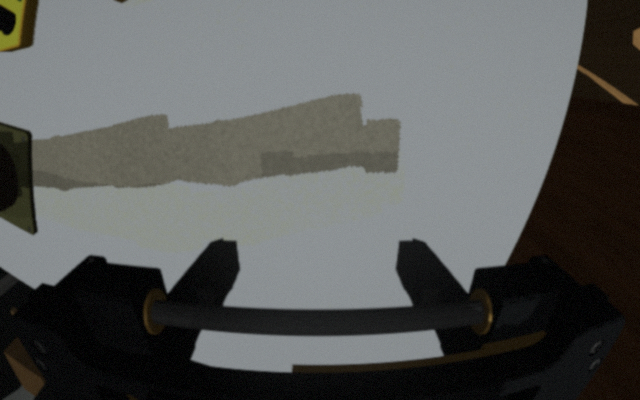

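```bash
cat > h.py <<'E'
import numpy as np, cv2
from station import *
from scipy.spatial.transform import Rotation as R
C={n:get_calibration(n) for n in ("scene","top","wrist")}
def ray(n,uv,pose=None):
    c=C[n]; u=(uv[0]-c["cx"])/c["fx"]; v=(uv[1]-c["cy"])/c["fy"]
    if n=="wrist":
        r=np.hypot(u,v); s=np.sin(r)/r if r>1e-9 else 1
        d=np.array([u*s,-v*s,-np.cos(r)])
        T=np.eye(4); T[:3,:3]=R.from_rotvec(pose[1]).as_matrix(); T[:3,3]=pose[0]; T=T@c["hand_eye"]
    else:
        d=np.array([u,-v,-1.]); T=c["T"]
    d=T[:3,:3]@d
    return T[:3,3],d/np.linalg.norm(d)
def project(n,P,pose=None):
    c=C[n]
    if n=="wrist":
        T=np.eye(4); T[:3,:3]=R.from_rotvec(pose[1]).as_matrix(); T[:3,3]=pose[0]; T=T@c["hand_eye"]
    else: T=c["T"]
    p=T[:3,:3].T@(np.asarray(P)-T[:3,3]); x,y,z=p[0],-p[1],-p[2]
    if n=="wrist":
        r=np.hypot(x,y); th=np.arctan2(r,z); k=th/r
        return np.array([c["cx"]+c["fx"]*x*k,c["cy"]+c["fy"]*y*k])
    return np.array([c["cx"]+c["fx"]*x/z,c["cy"]+c["fy"]*y/z])
def atz(n,uv,z,pose=None):
    o,d=ray(n,uv,pose); return o+d*(z-o[2])/d[2]
def tri(rays):
    A=np.zeros((3,3));b=np.zeros(3)
    for o,d in rays:
        M=np.eye(3)-np.outer(d,d);A+=M;b+=M@o
    x=np.linalg.solve(A,b)
    return x,[np.linalg.norm((np.eye(3)-np.outer(d,d))@(x-o)) for o,d in rays]
def pose():
    s=observe(); return s["eef_pos"],s["eef_rot"]
def save(name,p,crop=None,k=1):
    if crop: p=p[crop[1]:crop[3],crop[0]:crop[2]]
    cv2.imwrite(f"pics/{name}.png",cv2.resize(p[:,:,::-1],None,fx=k,fy=k,interpolation=cv2.INTER_CUBIC))
E
python3 - <<'E'
from h import *
for n in ("scene","top"):
    p,d=grab_frame(n)
    if n=="scene": save("scz",p,(120,130,420,290),2.6)
    else: save("tpz",p,(210,110,510,290),2.6)
    for t in ("tag","rack_a","isolator","spare","rack_b"):
        print(n,t,[(x["bbox"],round(x["confidence"],2)) for x in trace(t,n)])
    for t in ("tag_grip","tag_eye","tag_front","rack_a","isolator","isolator_clip","isolator_lip","isolator_pad"):
        print(n,t,[(np.round(x["uv"],1),round(x["confidence"],2)) for x in pinpoint(t,n)])
print(observe()["time_s"])
E
```

```text
scene tag [([211.7, 146.1, 244.0, 212.2], 0.9), ([199.3, 233.0, 218.9, 273.5], 0.74), ([206.7, 195.1, 231.7, 234.8], 0.66)]
scene rack_a [([458.3, 160.7, 489.6, 223.2], 0.74), ([210.5, 222.9, 241.5, 247.5], 0.69), ([295.1, 227.3, 329.0, 250.1], 0.55)]
scene isolator [([358.8, 151.2, 407.6, 211.6], 0.73), ([209.1, 192.4, 232.6, 235.6], 0.27)]
scene spare [([303.4, 190.8, 318.8, 231.2], 0.7)]
scene rack_b [([458.3, 160.7, 489.6, 223.2], 0.74), ([210.5, 222.9, 241.5, 247.5], 0.69), ([295.1, 227.3, 329.0, 250.1], 0.55)]
scene tag_grip [(array([204.9, 238.8]), 0.92), (array([224.6, 152.2]), 0.9), (array([215.1, 202.1]), 0.88)]
scene tag_eye [(array([226.3, 173.8]), 0.92), (array([208.2, 243.1]), 0.81), (array([215. , 211.9]), 0.68), (array([390.3, 176.3]), 0.56)]
scene tag_front [(array([215.1, 249.3]), 0.75), (array([226.4, 220.2]), 0.65)]
scene rack_a [(array([221.9, 240. ]), 0.87), (array([306.8, 238.4]), 0.73), (array([223.7, 219. ]), 0.53), (array([241.6, 289.2]), 0.29)]
scene isolator [(array([383.5, 210. ]), 0.93)]
scene isolator_clip [(array([390.6, 176. ]), 0.69)]
scene isolator_
[... 370 characters left out ...]
b [([395.4, 193.8, 423.6, 220.9], 0.77), ([323.3, 172.5, 347.9, 195.1], 0.74)]
top tag_grip [(array([258.8, 188.9]), 0.74), (array([411.3, 249.7]), 0.63), (array([424.7, 174.1]), 0.61), (array([421.8, 202.8]), 0.5)]
top tag_eye [(array([410.4, 247.6]), 0.97), (array([419.3, 205.1]), 0.61), (array([422.3, 171.6]), 0.41)]
top tag_front [(array([416.1, 163.2]), 0.48), (array([412.7, 191.2]), 0.38), (array([259.8, 211.8]), 0.32)]
top rack_a [(array([406.4, 205.7]), 0.84)]
top isolator [(array([259.1, 212.4]), 0.96)]
top isolator_clip [(array([257.9, 188.1]), 0.8)]
top isolator_lip [(array([341.7, 153.6]), 0.69), (array([256.8, 181.8]), 0.66)]
top isolator_pad [(array([261.3, 188.7]), 0.63)]
1.55
```

```bash
echo
```

```text
(no output)
```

View pics/scz.png

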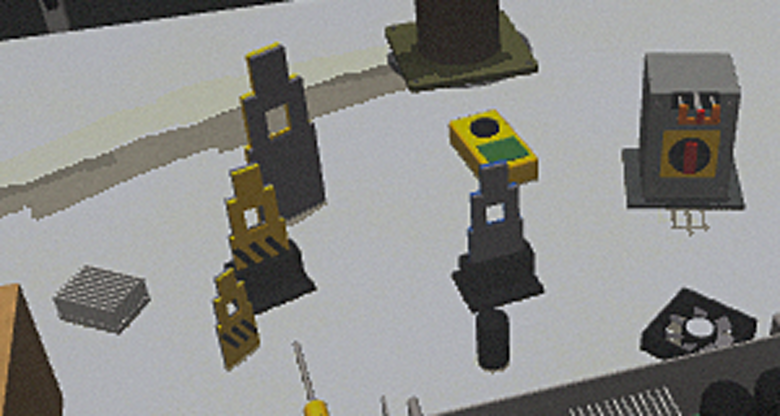

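View pics/tpz.png

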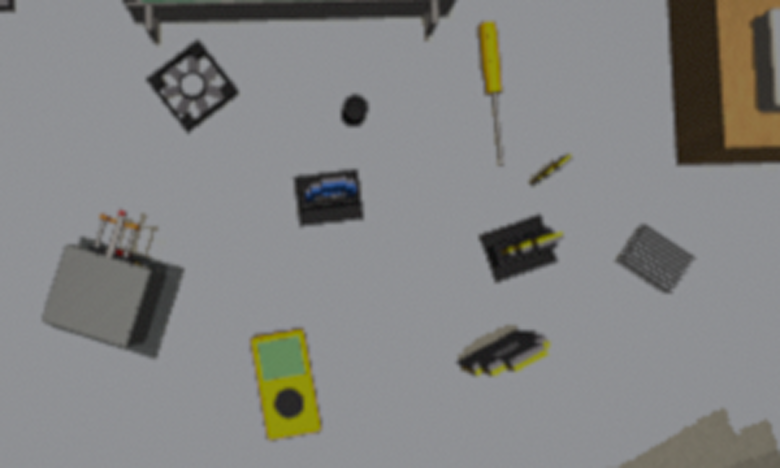

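```bash
python3 - <<'E'
from h import *
print("racka ctr z~.048 top",atz("top",(406.4,205.7),0), "scene",atz("scene",(221.9,240),0))
print("grip tri",tri([ray("top",(421.8,202.8)),ray("scene",(215.1,202.1))]))
print("grip large",tri([ray("top",(411.3,249.7)),ray("scene",(224.6,152.2))]))
print("grip small",tri([ray("top",(424.7,174.1)),ray("scene",(204.9,238.8))]))
print("iso",atz("top",(259.1,212.4),0),atz("scene",(383.5,210),0),tri([ray("top",(259.1,212.4)),ray("scene",(383.5,210))]))
print("clip",tri([ray("top",(257.9,188.1)),ray("scene",(390.6,176))]))
print("lip",tri([ray("top",(256.8,181.8)),ray("scene",(392.8,175.4))]))
E
```

```text
racka ctr z~.048 top [ 0.48925557 -0.34752712  0.        ] scene [ 0.4847404 -0.3572925  0.       ]
grip tri (array([ 0.4897384 , -0.35926483,  0.14867776]), [np.float64(0.004764154862780769), np.float64(0.004764154862780944)])
grip large (array([ 0.34542373, -0.30393749,  0.22410649]), [np.float64(0.0027757969883759528), np.float64(0.002775796988375862)])
grip small (array([ 0.58803515, -0.39448385,  0.10050362]), [np.float64(0.0035443525780066783), np.float64(0.0035443525780065755)])
iso [0.47666993 0.1818253  0.        ] [0.4941623 0.177418  0.       ] (array([ 0.4776551 ,  0.18490964, -0.01375909]), [np.float64(0.0009553454913421368), np.float64(0.0009553454913421493)])
clip (array([0.54653817, 0.16015947, 0.16935625]), [np.float64(0.0020266262257894203), np.float64(0.0020266262257893743)])
lip (array([0.56437751, 0.15964803, 0.18257994]), [np.float64(0.00024167182033259623), np.float64(0.00024167182033263716)])
```

```bash
cat >> h.py <<'E'
def down(phi):  # tool x at heading phi deg, pointing down
    c,s=np.cos(np.radians(phi)),np.sin(np.radians(phi))
    return R.from_matrix(np.array([[c,s,0],[s,-c,0],[0,0,-1.]])).as_rotvec()
E
python3 - <<'E'
from h import *
for p,phis in (((.49,-.355,.35),(109,-71)),((.49,-.355,.16),(109,-71)),((.54,.16,.25),(80,-100)),((.54,.16,.2),(80,-100))):
    for f in phis:
        q=ik(p,down(f)); print(p,f,None if q is None else np.round(q,2))
print(observe()["time_s"])
E
```

```text
(0.49, -0.355, 0.35) 109 [ 0.91  0.62 -0.65  1.48  0.39  1.18  0.53]
(0.49, -0.355, 0.35) -71 [ 0.39  0.57  0.28  1.51 -0.17  1.09 -2.1 ]
(0.49, -0.355, 0.16) 109 [ 0.83  0.82 -0.51  1.7   0.53  0.77  0.4 ]
(0.49, -0.355, 0.16) -71 [ 0.4   0.79  0.26  1.72 -0.31  0.66 -1.97]
(0.54, 0.16, 0.25) 80 [-0.09  0.63 -0.46  1.75  0.36  0.85 -0.9 ]
(0.54, 0.16, 0.25) -100 [ 0.27  0.89 -1.25  1.73  0.9   1.23  1.74]
(0.54, 0.16, 0.2) 80 [-0.16  0.69 -0.35  1.8   0.34  0.71 -0.87]
(0.54, 0.16, 0.2) -100 [ 0.26  0.98 -1.26  1.78  1.01  1.2   1.65]
1.55
```

```bash
python3 - <<'E'
from h import *
servo_line([0.169,-0.601,0.36],v=0.3)
print(observe()["time_s"])
def look(name):
    ps=pose(); p,d=grab_frame("wrist"); save(name,p)
    np.savez("pics/"+name,pos=ps[0],rot=ps[1],p=p,d=d)
    out={}
    for t in ("tag_grip","tag_eye","rack_a"):
        out[t]=[(np.round(x["uv"],1),round(x["confidence"],2)) for x in pinpoint(t,"wrist")]
    print(ps,out)
goto([.49,-.33,.36],down(109)); print(observe()["time_s"])
look("wa")
servo_line([.49,-.40,.36],v=.2)
look("wb")
print(observe()["time_s"])
E
```

```text
2.0667
3.6167
(array([ 0.48895204, -0.33170926,  0.35960322]), array([-1.82832506e+00, -2.55406167e+00,  2.16331449e-03])) {'tag_grip': [(array([312.1, 189.5]), 0.85), (array([183.7, 118.8]), 0.77), (array([375.7, 227.5]), 0.71), (array([412.2,  27.4]), 0.16)], 'tag_eye': [(array([371.8, 216.2]), 0.7), (array([312.1, 178.9]), 0.65), (array([207.3, 119. ]), 0.58)], 'rack_a': [(array([410.6,  28. ]), 0.79), (array([313.9, 158.7]), 0.74)]}
(array([ 0.48990556, -0.39966596,  0.3596985 ]), array([-1.82476423e+00, -2.55631618e+00, -1.75850625e-03])) {'tag_grip': [(array([331. , 132.5]), 0.94), (array([204.8,  48.7]), 0.82), (array([393.5, 182.7]), 0.63)], 'tag_eye': [(array([222.5,  56.9]), 0.93), (array([389.9, 172.7]), 0.6), (array([329.6, 127. ]), 0.59), (array([450. , 153.5]), 0.47)], 'rack_a': [(array([325.7, 119.2]), 0.74)]}
4.5167
```

View pics/wa.png

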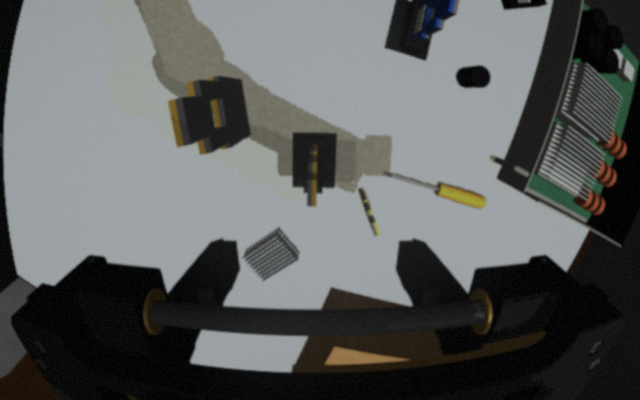

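View pics/wb.png

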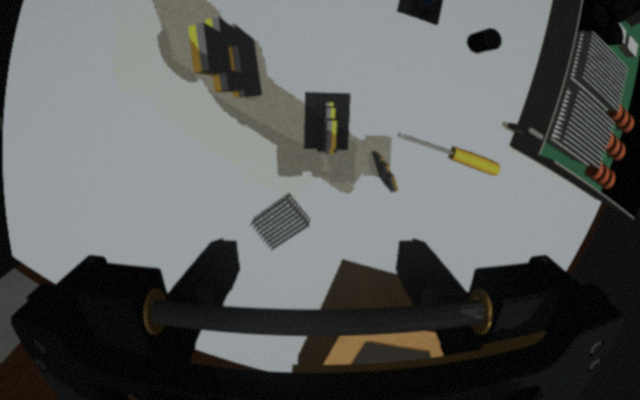

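```bash
python3 - <<'E'
from h import *
a=np.load("pics/wa.npz");b=np.load("pics/wb.npz");pa=(a["pos"],a["rot"]);pb=(b["pos"],b["rot"])
print("grip",tri([ray("wrist",(312.1,189.5),pa),ray("wrist",(331,132.5),pb)]))
print("eye",tri([ray("wrist",(312.1,178.9),pa),ray("wrist",(329.6,127),pb)]))
print("rack",tri([ray("wrist",(313.9,158.7),pa),ray("wrist",(325.7,119.2),pb)]),atz("wrist",(313.9,158.7),0,pa))
save("waz",a["p"],(230,110,400,240),4.5); save("wbz",b["p"],(250,70,420,200),4.5)
E
```

```text
grip (array([ 0.4907501 , -0.35522726,  0.16250357]), [np.float64(0.00010916270092975766), np.float64(0.00010916270092971597)])
eye (array([ 0.48965171, -0.35322635,  0.12696926]), [np.float64(0.00014299176130202774), np.float64(0.00014299176130203357)])
rack (array([ 4.89763110e-01, -3.54587580e-01,  3.90927589e-04]), [np.float64(0.0008477201443693419), np.float64(0.000847720144369417)]) [ 0.49063377 -0.35464885  0.        ]
```

View pics/waz.png

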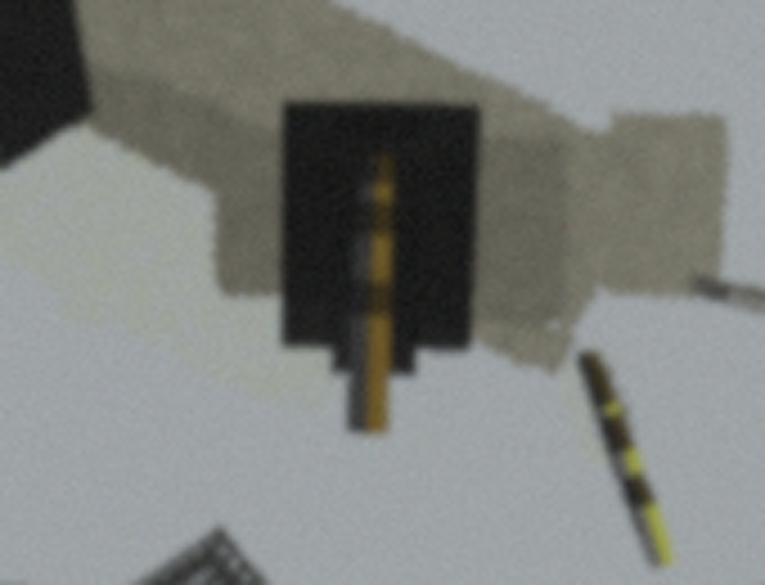

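View pics/wbz.png

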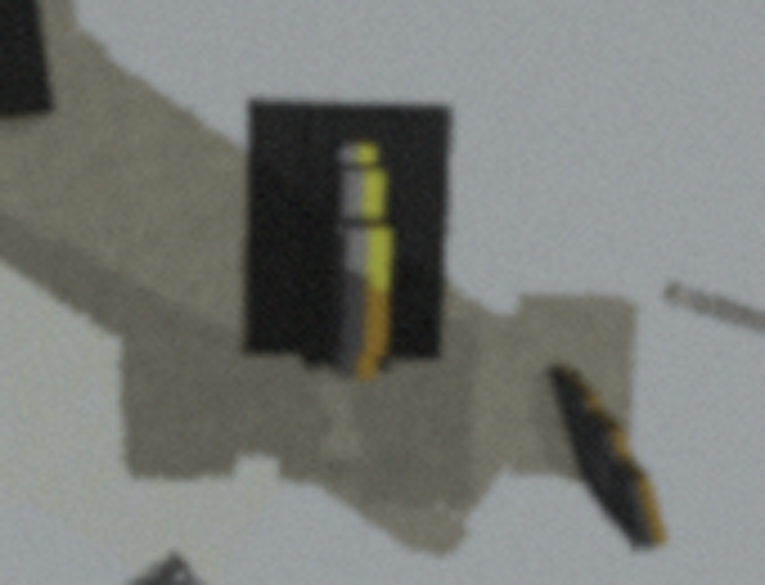

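```bash
python3 - <<'E'
from h import *
for nm,off,cs in (("wa",(230,110),[(284,102),(480,106),(470,347),(284,345)]),("wb",(250,70),[(248,100),(450,105),(440,355),(246,350)])):
    a=np.load(f"pics/{nm}.npz");ps=(a["pos"],a["rot"])
    for z in (0,.008,.048):
        P=np.array([atz("wrist",(off[0]+c[0]/4.5,off[1]+c[1]/4.5),z,ps)[:2] for c in cs])
        e=[P[(i+1)%4]-P[i] for i in range(4)]
        print(nm,z,np.round([np.linalg.norm(v) for v in e],4),"ang",np.round([np.degrees(np.arctan2(v[1],v[0])) for v in e],1),"ctr",P.mean(0).round(4))
# top-edge boundary of the tag, wa: fin outer end and inner
a=np.load("pics/wa.npz");ps=(a["pos"],a["rot"])
b=np.load("pics/wb.npz");pb=(b["pos"],b["rot"])
f=lambda c,ps,off,z:atz("wrist",(off[0]+c[0]/4.5,off[1]+c[1]/4.5),z,ps)
# fin top edge in wb: boundary from (360,235?) 
p1=f((369,232),pb,(250,70),.173);p2=f((367,290),pb,(250,70),.173);print(p1,p2)
d=a["d"]; print(d[170:205:4,300:326:3])
E
```

```text
wa 0 [0.0698 0.09   0.0692 0.0907] ang [  17.6  -72.6 -161.8  107.7] ctr [ 0.4922 -0.3572]
wa 0.008 [0.0686 0.0886 0.0681 0.0893] ang [  17.6  -72.6 -161.8  107.7] ctr [ 0.4917 -0.3555]
wa 0.048 [0.063  0.0813 0.0625 0.0819] ang [  17.6  -72.6 -161.8  107.7] ctr [ 0.4893 -0.347 ]
wb 0 [0.0706 0.09   0.0699 0.0897] ang [  18.   -72.3 -162.3  108.2] ctr [ 0.4916 -0.3562]
wb 0.008 [0.0694 0.0886 0.0687 0.0882] ang [  18.   -72.3 -162.3  108.2] ctr [ 0.4911 -0.3556]
wb 0.048 [0.0637 0.0813 0.0631 0.081 ] ang [  18.   -72.3 -162.3  108.2] ctr [ 0.4888 -0.3527]
[ 0.48692154 -0.34294213  0.173     ] [ 0.49100743 -0.35588157  0.173     ]
[[0.49900252 0.5000698  0.45745996 0.3655241  0.36431435 0.36487162
  0.4578298  0.45856038 0.5005056 ]
 [0.5034364  0.5033076  0.4607054  0.35514045 0.3559213  0.35704738
  0.4606736  0.4621258  0.5013699 ]
 [0.50447816 0.50449336 0.46123683 0.33858353 0.34049922 0.34015122
  0.46315354 0.4621483  0.5043575 ]
 [0.5068776  0.5055056  0.         0.334879   0.33591467 0.33458188
  0.4644519  0.46345842 0.50664204]
 [0.5086819  0.46745992 0.4675735  0.33555275 0.33519956 0.33640233
  0.46663988 0.4659969  0.50847334]
 [0.519257   0.470326   0.46947327 0.33707482 0.33775264 0.33730662
  0.46953535 0.468311   0.5200571 ]
 [0.52324873 0.5216581  0.5221448  0.3396289  0.33993888 0.33863488
  0.5204677  0.5202632  0.52221966]
 [0.52423805 0.52337945 0.52307844 0.33992553 0.34022132 0.3415934
  0.52615315 0.523812   0.52208185]
 [0.52823853 0.5273899  0.52634704 0.34226933 0.34248993 0.34229115
  0.5266511  0.5262164  0.52719516]]
```

```bash
cat >> h.py <<'E'
def ft(n=4,dt=0.02):
    L=[]
    for i in range(n):
        wait(dt); L.append(observe()["ft_force"])
    return np.mean(L,0)
E
python3 - <<'E'
from h import *
G=np.array([.4905,-.3555]); r=down(107.9)
gripper_to(0.5)
goto([*G,.22],r); f0=ft(); print("f0",f0,observe()["time_s"],pose())
servo_line([*G,.152],v=.12); print("f",ft(),pose())
gripper_to(0.0,30); s=observe(); print(s["finger_gap"],s["time_s"],ft()-f0)
servo_line([*G,.17],v=.1); print("lift",ft()-f0, pose())
servo_line([*G,.40],v=.25); print("up",ft()-f0); s=observe(); print(s["finger_gap"],s["time_s"])
p,d=grab_frame("scene"); save("sc1",p,(120,60,420,290),2.6)
E
```

```text
f0 [0.00956302 0.10077572 0.17724087] 6.0083 (array([ 0.49195863, -0.35693316,  0.22191066]), array([1.84779305e+00, 2.53534746e+00, 2.95440027e-04]))
f [ 0.50914514 -0.22840291 -0.37617773] (array([ 0.49127836, -0.35585669,  0.15306692]), array([1.84780931e+00, 2.53809057e+00, 5.21401043e-04]))
0.11313252692683519 7.4 [-0.80989388 -0.06590634  0.95724419]
lift [-0.23688288 -0.09162311 -1.29530386] (array([ 0.49032101, -0.35553765,  0.16983104]), array([-1.84883457e+00, -2.53987008e+00,  2.05539180e-04]))
up [-0.02686289 -0.10291033 -1.82291141]
0.11234187120580255 9.0
```

View pics/sc1.png

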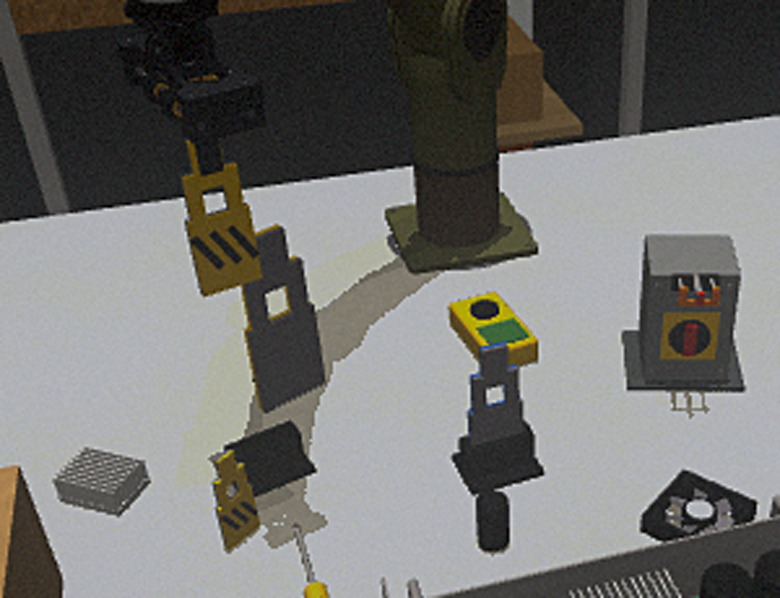

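```bash
python3 - <<'E'
from h import *
servo_line([.62,.12,.40],rot=down(82),v=.35); 
def look(name):
    wait(.05)
    ps=pose(); p,d=grab_frame("wrist"); save(name,p)
    np.savez("pics/"+name,pos=ps[0],rot=ps[1],p=p,d=d)
    out={}
    for t in ("tag_eye","isolator","isolator_clip","isolator_lip","isolator_pad"):
        out[t]=[(np.round(x["uv"],1),round(x["confidence"],2)) for x in pinpoint(t,"wrist")]
    print(name,ps,out)
look("ia")
servo_line([.62,.05,.40],v=.25)
look("ib")
print(observe()["time_s"],observe()["finger_gap"])
E
```

```text
ia (array([0.62008069, 0.11779668, 0.39998907]), array([ 2.37299454e+00,  2.05721446e+00, -1.52089103e-03])) {'tag_eye': [(array([315.6, 236.2]), 0.79)], 'isolator': [(array([237.4, 118. ]), 0.84)], 'isolator_clip': [(array([248.2, 139. ]), 0.75)], 'isolator_lip': [], 'isolator_pad': [(array([246.9, 139.4]), 0.9), (array([292. , 343.3]), 0.55)]}
ib (array([0.6199119 , 0.05034221, 0.40009692]), array([-2.37040101e+00, -2.06053447e+00, -1.12265242e-03])) {'tag_eye': [(array([315.8, 235.8]), 0.95), (array([335.8, 358.7]), 0.76)], 'isolator': [(array([230.3,  80.7]), 0.72)], 'isolator_clip': [(array([239.9,  85.3]), 0.6)], 'isolator_lip': [(array([244.8,  84.7]), 0.83)], 'isolator_pad': [(array([238.8,  83.6]), 0.79)]}
11.7417 0.11051746056945297
```

View pics/ia.png

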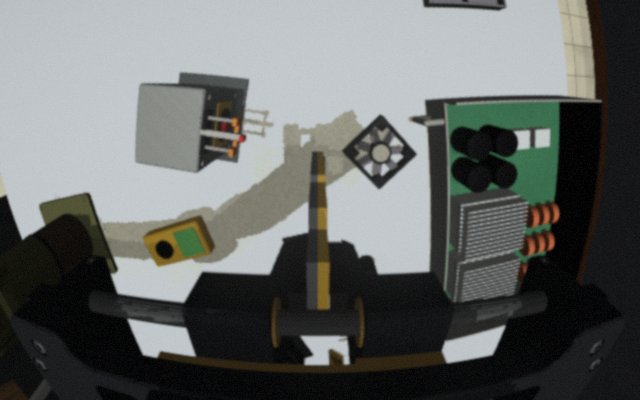

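View pics/ib.png

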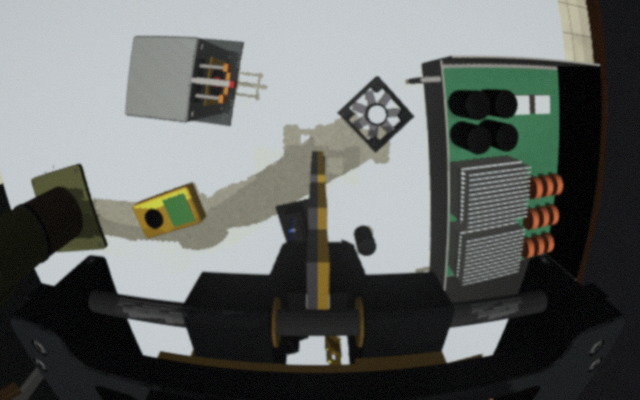

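```bash
python3 - <<'E'
from h import *
a=np.load("pics/ia.npz");b=np.load("pics/ib.npz");pa=(a["pos"],a["rot"]);pb=(b["pos"],b["rot"])
save("iaz",a["p"],(120,60,290,190),4.5); save("ibz",b["p"],(110,20,280,150),4.5)
T=lambda u,v:tri([ray("wrist",u,pa),ray("wrist",v,pb)])
print("iso",T((237.4,118),(230.3,80.7)));print("clip",T((248.2,139),(239.9,85.3)));print("pad",T((246.9,139.4),(238.8,83.6)))
E
```

```text
iso (array([0.48946265, 0.18114243, 0.00630067]), [np.float64(0.0008661363950845402), np.float64(0.000866136395084553)])
clip (array([0.54159382, 0.15894876, 0.16239836]), [np.float64(0.00042998120001589465), np.float64(0.00042998120001588413)])
pad (array([0.54361004, 0.16027338, 0.1760223 ]), [np.float64(0.0007353124152351424), np.float64(0.0007353124152352596)])
```

View pics/iaz.png

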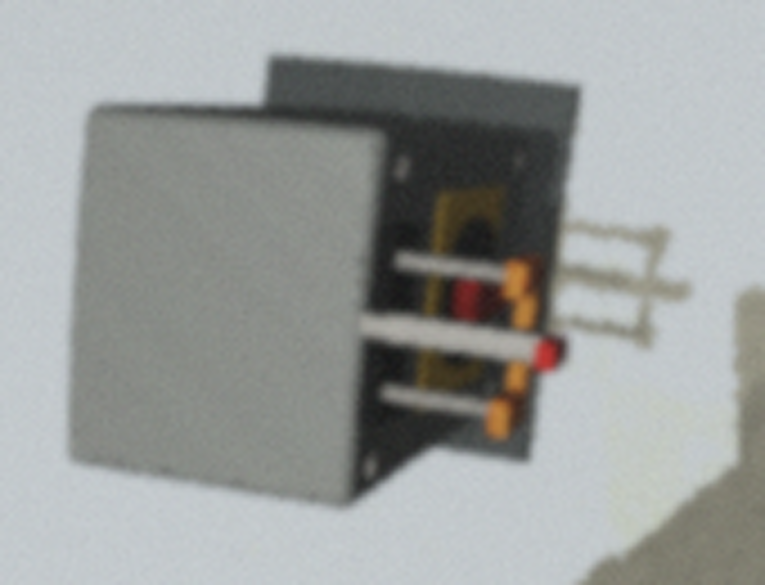

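View pics/ibz.png

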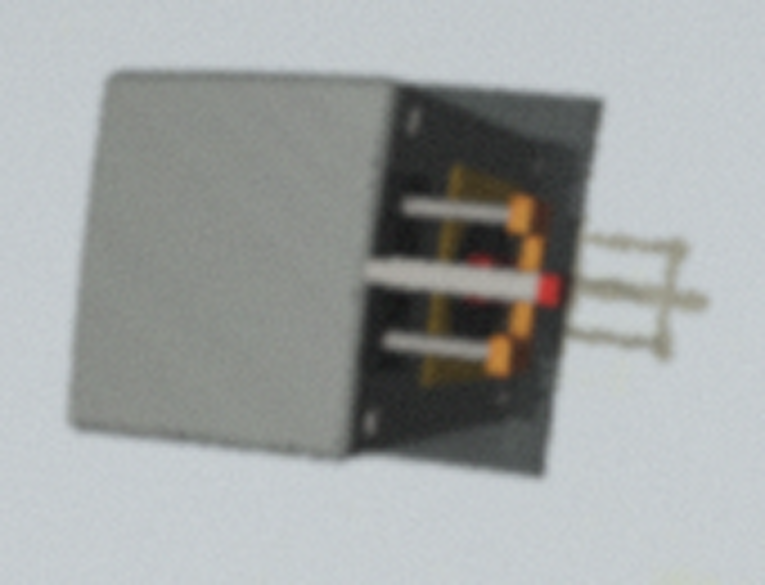

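```bash
python3 - <<'E'
from h import *
a=np.load("pics/ia.npz");b=np.load("pics/ib.npz");pa=(a["pos"],a["rot"]);pb=(b["pos"],b["rot"])
ua=lambda c:(120+c[0]/4.5,60+c[1]/4.5); ub=lambda c:(110+c[0]/4.5,20+c[1]/4.5)
T=lambda u,v:tri([ray("wrist",ua(u),pa),ray("wrist",ub(v),pb)])
for n,u,v in (("TL",(93,106),(110,72)),("TR",(384,132),(397,82)),("BR",(346,504),(347,458)),("BL",(70,460),(68,428)),
  ("lip",(548,352),(550,289)),("shank0",(364,325),(368,271)),("padU",(520,273),(522,210)),("padL",(501,413),(503,352))):
    x,e=T(u,v); print(n,x.round(4),round(e[0],4))
z=.166
for nm,cs,f,ps in (("ia",[(93,106),(384,132),(346,504),(70,460)],ua,pa),("ib",[(110,72),(397,82),(347,458),(68,428)],ub,pb)):
    P=np.array([atz("wrist",f(c),z,ps)[:2] for c in cs]); e=[P[(i+1)%4]-P[i] for i in range(4)]
    print(nm,P.round(4).tolist(),[round(np.linalg.norm(v),4) for v in e],[round(float(np.degrees(np.arctan2(v[1],v[0]))),1) for v in e],"frontmid",((P[1]+P[2])/2).round(4))
for nm,f,ps,c0,c1 in (("ia",ua,pa,(400,328),(525,343)),("ib",ub,pb,(400,272),(530,285))):
    p0=atz("wrist",f(c0),.165,ps);p1=atz("wrist",f(c1),.165,ps);v=p1-p0;print("shank",p0.round(4),p1.round(4),np.degrees(np.arctan2(v[1],v[0])))
x,e=T((520,273),(522,210));y,_=T((501,413),(503,352));v=x-y;print("pads",np.linalg.norm(v[:2]),np.degrees(np.arctan2(v[1],v[0]))-90)
E
```

```text
TL [0.4077 0.2609 0.1641] 0.0003
TR [0.4973 0.2306 0.1602] 0.0001
BR [0.463  0.1282 0.1596] 0.0006
BL [0.3717 0.1584 0.1625] 0.0002
lip [0.5343 0.1618 0.1672] 0.0002
shank0 [0.482  0.1786 0.1638] 0.0
padU [0.5308 0.1844 0.1687] 0.0005
padL [0.5184 0.1476 0.168 ] 0.0001
ia [[0.4092, 0.2605], [0.4993, 0.2302], [0.4653, 0.1294], [0.3744, 0.1588]] [np.float64(0.0951), np.float64(0.1064), np.float64(0.0956), np.float64(0.1075)] [-18.6, -108.6, 162.1, 71.1] frontmid [0.4823 0.1798]
ib [[0.4085, 0.2603], [0.4994, 0.2291], [0.4665, 0.1282], [0.3739, 0.1582]] [np.float64(0.0961), np.float64(0.1061), np.float64(0.0973), np.float64(0.1078)] [-18.9, -108.1, 162.1, 71.3] frontmid [0.483  0.1787]
shank [0.493  0.1758 0.165 ] [0.528  0.1651 0.165 ] -16.973269232166142
shank [0.4918 0.176  0.165 ] [0.5281 0.1642 0.165 ] -17.96552629619159
pads 0.038889480135936155 -18.60436140687119
```

```bash
cat >> h.py <<'E'
YAW=np.radians(-18.2); U=np.array([np.cos(YAW),np.sin(YAW)]); N=np.array([-U[1],U[0]]); S=.3209
RI=down(90-18.2)
def P(u,z): return [*(u*U+S*N),z]
def rep(f0=np.zeros(3)):
    f=ft(3)-f0; p,r=pose(); 
    return "u %.4f s %.4f z %.4f | Fu %.2f Fs %.2f Fz %.2f t %.2f"%(U@p[:2],N@p[:2],p[2],U@f[:2],N@f[:2],f[2],observe()["time_s"])
E
python3 - <<'E'
from h import *
servo_line(P(.53,.38),rot=RI,v=.3)
servo_line(P(.53,.212),v=.2); wait(.2)
f0=ft(8); np.save("f0.npy",f0); print(f0,rep(f0))
ps=pose(); p,d=grab_frame("wrist"); save("pre_w",p,(140,40,420,300),2.8); np.savez("pics/pre",pos=ps[0],rot=ps[1])
print([(x["uv"],x["confidence"]) for x in pinpoint("tag_eye","wrist")])
p,d=grab_frame("scene"); save("pre_s",p,(320,100,470,230),5)
E
```

```text
[ 0.11854004 -0.22251191 -1.22813853] u 0.5301 s 0.3210 z 0.2125 | Fu -0.28 Fs 0.29 Fz -0.04 t 13.57
[([315.7, 238.5], 0.58)]
```

View pics/pre_w.png

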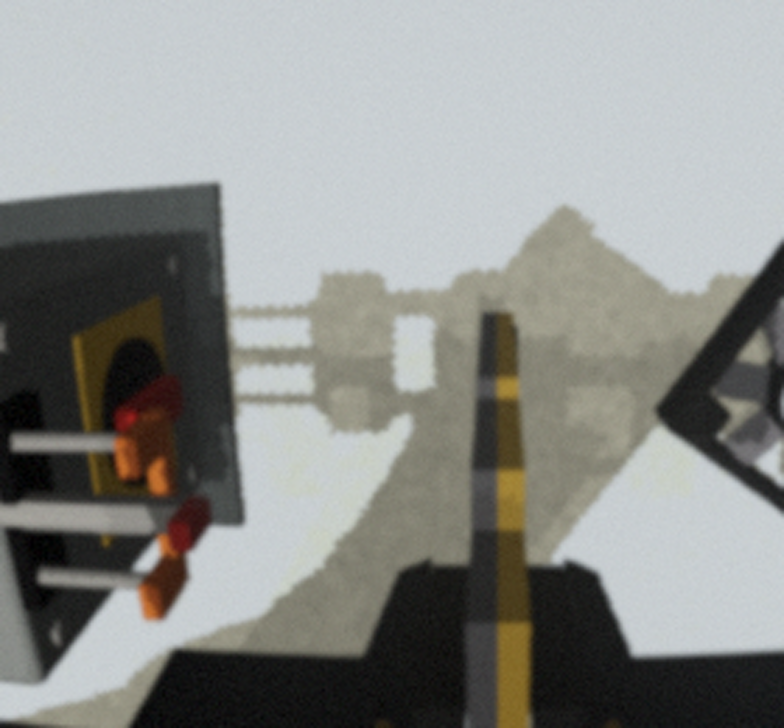

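View pics/pre_s.png

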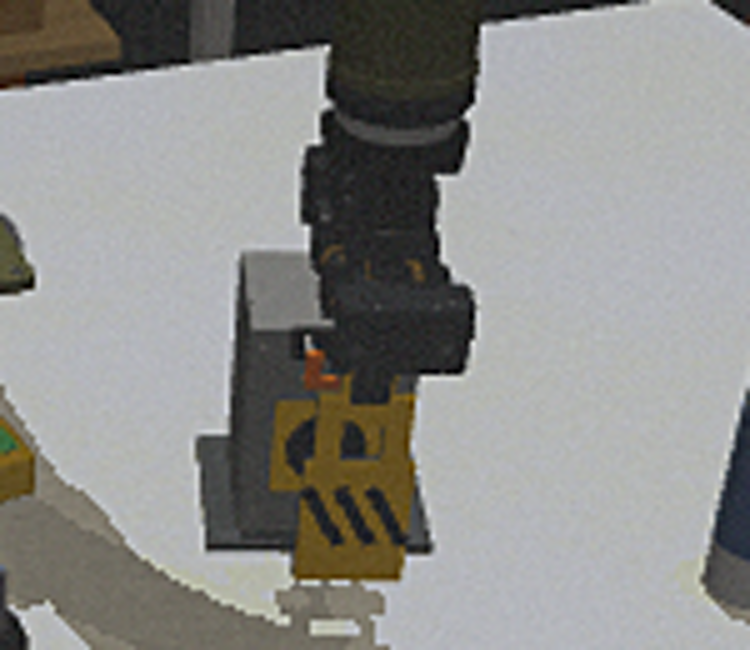

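```bash
python3 - <<'E'
from h import *
a=np.load("pics/pre.npz");ps=(a["pos"],a["rot"])
f=lambda c:(140+c[0]/2.8,40+c[1]/2.8)
for n,c,z in (("lip top front",(206,512),.174),("lip top",(190,520),.174),("shank mid",(100,515),.165),("padU",(130,440),.173),("padU front",(175,420),.173),("padL",(165,585),.173),
  ("xbar outer",(497,470),.198),("xbar inner",(497,530),.198),("body outer",(497,376),.151),("body in",(497,400),.151),("fin top",(497,622),.232)):
    p=atz("wrist",f(c),z,ps); print(n,"u %.4f s %.4f"%(U@p[:2],N@p[:2]-S))
E
```

```text
lip top front u 0.4653 s 0.0066
lip top u 0.4610 s 0.0045
shank mid u 0.4329 s 0.0010
padU u 0.4483 s 0.0235
padU front u 0.4601 s 0.0282
padL u 0.4514 s -0.0135
xbar outer u 0.5314 s 0.0264
xbar inner u 0.5314 s 0.0142
body outer u 0.5314 s 0.0318
body in u 0.5314 s 0.0259
fin top u 0.5313 s 0.0143
```

```bash
python3 - <<'E'
from h import *
import h
h.S=.3219
f0=np.load("f0.npy")
servo_line(P(.478,.212),v=.1); wait(.1); print(rep(f0))
u=.478
while u>.452:
    u-=.0025; servo_line(P(u,.212),v=.04); wait(.03); f=ft(4)-f0; Fu=U@f[:2]
    print(round(u,4),rep(f0), "F",round(Fu,2))
    if abs(Fu)>1.2 or np.linalg.norm(f)>2.5: break
E
```

```text
u 0.4789 s 0.3217 z 0.2119 | Fu -0.41 Fs -0.33 Fz 0.16 t 14.54
0.4755 u 0.4756 s 0.3219 z 0.2120 | Fu -0.40 Fs 0.16 Fz 0.15 t 14.94 F -0.14
0.473 u 0.4730 s 0.3219 z 0.2120 | Fu 0.02 Fs 0.25 Fz 0.54 t 15.34 F -0.3
0.4705 u 0.4706 s 0.3219 z 0.2120 | Fu -0.22 Fs -0.54 Fz -0.24 t 15.74 F -0.51
0.468 u 0.4680 s 0.3219 z 0.2120 | Fu -0.26 Fs -0.05 Fz 0.13 t 16.14 F -0.2
0.4655 u 0.4655 s 0.3219 z 0.2120 | Fu -0.02 Fs -0.05 Fz -0.30 t 16.54 F -0.08
0.463 u 0.4631 s 0.3219 z 0.2120 | Fu 0.22 Fs 0.24 Fz 0.30 t 16.94 F -0.16
0.4605 u 0.4605 s 0.3219 z 0.2120 | Fu 0.04 Fs 0.01 Fz 0.65 t 17.34 F -0.16
0.458 u 0.4580 s 0.3219 z 0.2120 | Fu -0.28 Fs 0.55 Fz -0.22 t 17.74 F 0.32
0.4555 u 0.4555 s 0.3219 z 0.2120 | Fu -0.07 Fs 0.04 Fz -0.34 t 18.14 F -0.36
0.453 u 0.4531 s 0.3218 z 0.2120 | Fu -0.12 Fs -0.35 Fz 0.98 t 18.54 F 0.43
0.4505 u 0.4509 s 0.3219 z 0.2121 | Fu 2.71 Fs -0.51 Fz 0.13 t 18.94 F 2.21
```

```bash
python3 - <<'E'
from h import *
import h
h.S=.3219
f0=np.load("f0.npy")
for u in (.4485,.4465,.445):
    servo_line(P(u,.212),v=.04); wait(.05); f=ft(6)-f0
    print(u,rep(f0),"F",round(U@f[:2],2))
    if U@f[:2]>6.3: break
p,d=grab_frame("wrist"); save("press_w",p,(200,120,420,300),3.5)
p,d=grab_frame("scene"); save("press_s",p,(340,130,450,230),6)
E
```

```text
0.4485 u 0.4488 s 0.3219 z 0.2121 | Fu 3.13 Fs -0.27 Fz 0.22 t 19.39 F 3.54
0.4465 u 0.4467 s 0.3219 z 0.2121 | Fu 4.62 Fs -0.62 Fz 0.40 t 19.84 F 3.92
0.445 u 0.4454 s 0.3219 z 0.2121 | Fu 4.91 Fs -0.76 Fz 0.35 t 20.29 F 4.61
```

View pics/press_w.png

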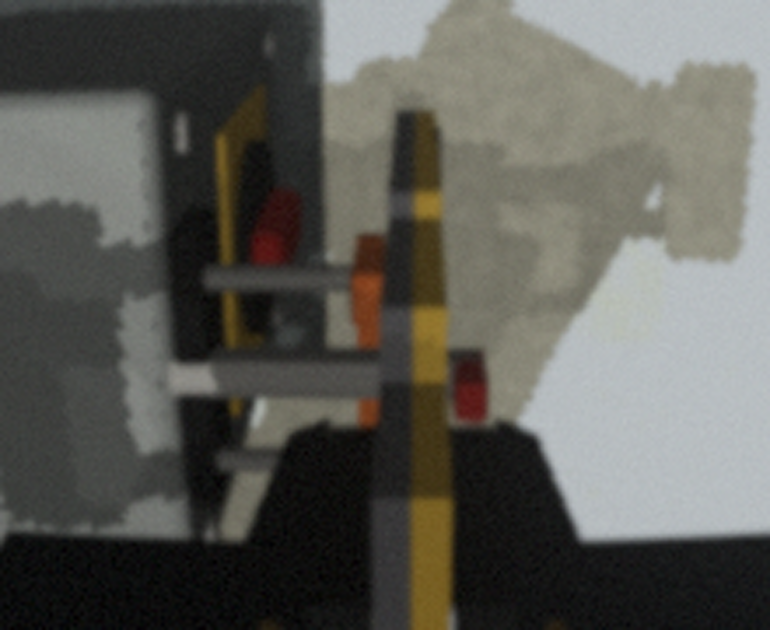

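View pics/press_s.png

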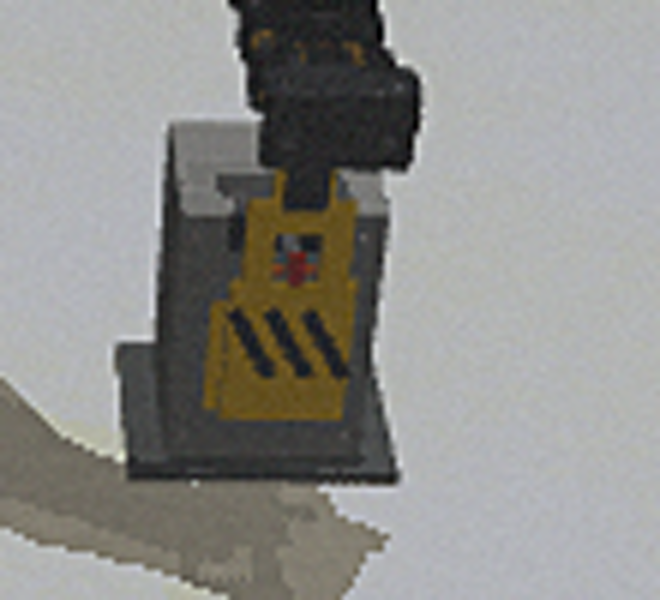

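```bash
python3 - <<'E'
from h import *
import h
h.S=.3219
f0=np.load("f0.npy")
u=.4440
servo_line(P(u,.212),v=.04); wait(.05); print(rep(f0))
for z in (.209,.206,.2035,.201,.1985,.197,.196,.195,.194,.193):
    servo_line(P(u,z),v=.04); wait(.05); f=ft(5)-f0
    print(z,rep(f0),"Fu %.2f Fz %.2f"%(U@f[:2],f[2]))
    if f[2]>4.5 or U@f[:2]>8: break
p,d=grab_frame("wrist"); save("low_w",p,(200,120,420,300),3.5)
p,d=grab_frame("scene"); save("low_s",p,(340,130,450,230),6)
E
```

```text
u 0.4446 s 0.3219 z 0.2121 | Fu 5.39 Fs -0.50 Fz 0.24 t 20.74
0.209 u 0.4446 s 0.3224 z 0.2092 | Fu 5.48 Fs 0.49 Fz 0.01 t 21.18 Fu 5.53 Fz 0.08
0.206 u 0.4447 s 0.3227 z 0.2063 | Fu 5.18 Fs 0.93 Fz -0.07 t 21.61 Fu 5.32 Fz 0.16
0.2035 u 0.4447 s 0.3228 z 0.2039 | Fu 5.66 Fs 0.66 Fz 0.34 t 22.04 Fu 5.26 Fz 0.42
0.201 u 0.4447 s 0.3229 z 0.2014 | Fu 5.28 Fs 0.59 Fz 0.30 t 22.48 Fu 4.90 Fz 0.87
0.1985 u 0.4447 s 0.3230 z 0.1989 | Fu 4.95 Fs 1.39 Fz 0.32 t 22.91 Fu 5.35 Fz 0.60
0.197 u 0.4448 s 0.3230 z 0.1975 | Fu 5.47 Fs 0.55 Fz 0.93 t 23.34 Fu 4.89 Fz 1.20
0.196 u 0.4448 s 0.3230 z 0.1966 | Fu 5.94 Fs 0.46 Fz 1.60 t 23.77 Fu 5.52 Fz 1.82
0.195 u 0.4449 s 0.3230 z 0.1957 | Fu 5.98 Fs 0.81 Fz 1.94 t 24.21 Fu 5.32 Fz 2.20
0.194 u 0.4450 s 0.3230 z 0.1947 | Fu 5.32 Fs 0.36 Fz 2.23 t 24.64 Fu 5.71 Fz 2.62
0.193 u 0.4450 s 0.3231 z 0.1939 | Fu 4.80 Fs 0.32 Fz 4.19 t 25.07 Fu 5.18 Fz 4.18
```

View pics/low_w.png

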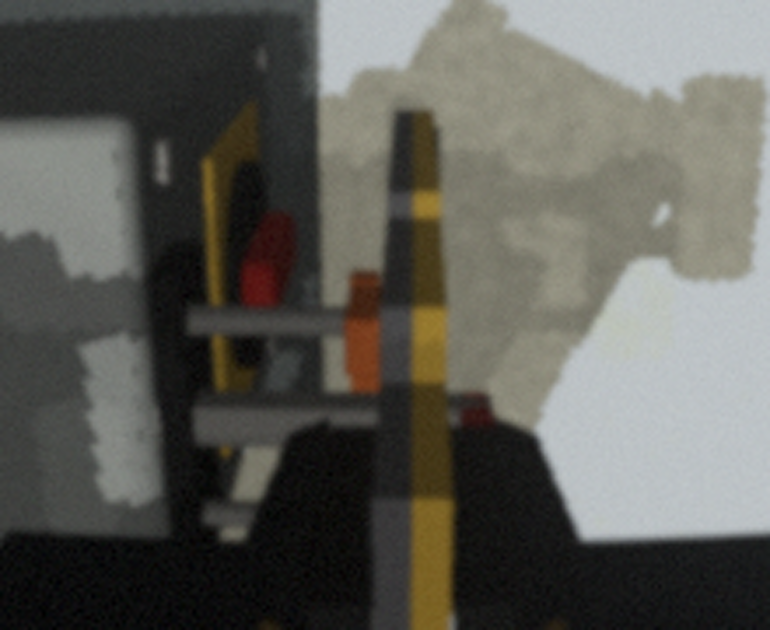

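View pics/low_s.png

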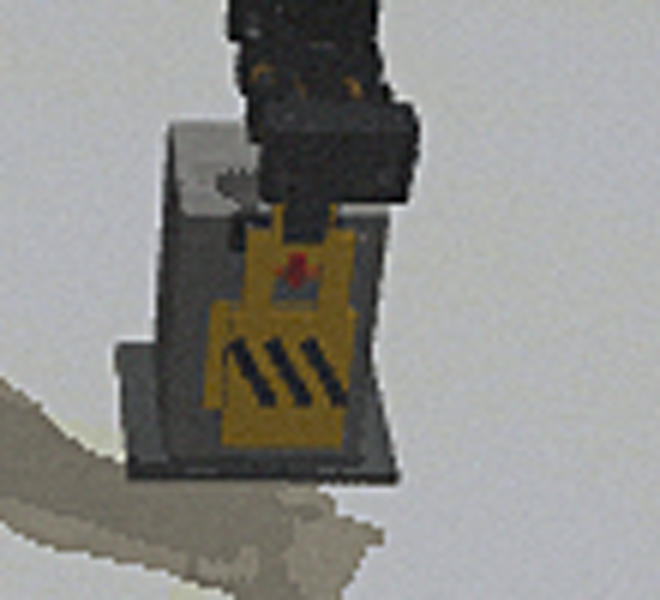

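```bash
python3 - <<'E'
from h import *
import h
h.S=.3225
f0=np.load("f0.npy")
servo_line(P(.4440,.1923),v=.03); wait(.05); print(rep(f0))
servo_line(P(.4455,.1923),v=.03); wait(.05); print(rep(f0))
gripper_to(.35); wait(.3); print("open",observe()["finger_gap"],rep(f0))
p,d=grab_frame("wrist"); save("op_w",p,(200,120,420,300),3.5)
p,d=grab_frame("scene"); save("op_s",p,(340,130,450,230),6)
E
```

```text
u 0.4450 s 0.3232 z 0.1934 | Fu 4.73 Fs -0.66 Fz 5.79 t 25.52
u 0.4456 s 0.3232 z 0.1932 | Fu 3.39 Fs -0.99 Fz 7.74 t 25.88
open 0.3509867300496121 u 0.4455 s 0.3225 z 0.1923 | Fu -0.56 Fs 0.12 Fz 1.24 t 26.72
```

View pics/op_w.png

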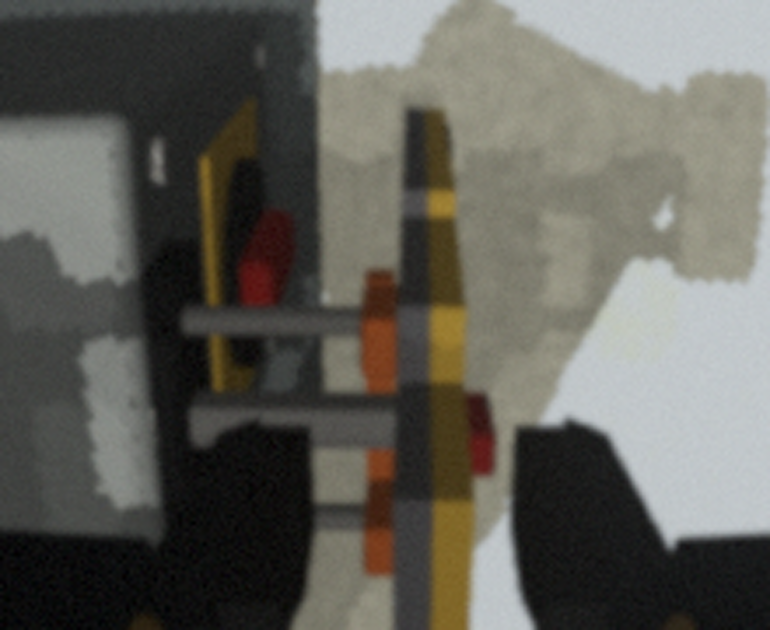

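View pics/op_s.png

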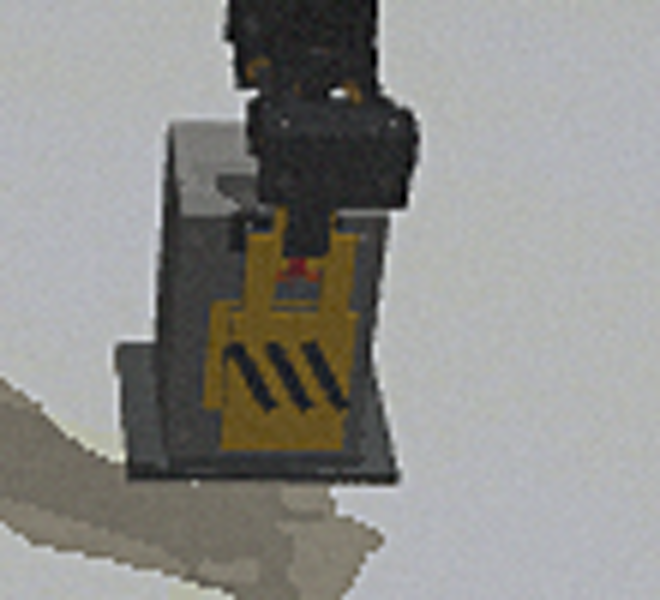

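```bash
python3 - <<'E'
from h import *
import h
h.S=.3225
servo_line(P(.4475,.1925),v=.03)
servo_line(P(.4475,.24),v=.1); servo_line(P(.4475,.38),v=.25); wait(.2)
ps=pose(); p,d=grab_frame("wrist"); save("end_w",p,(200,100,440,290),3.3); np.savez("pics/end",pos=ps[0],rot=ps[1],d=d)
print(ps,[(x["uv"],x["confidence"]) for x in pinpoint("tag_grip","wrist")],[(x["uv"],x["confidence"]) for x in pinpoint("tag_eye","wrist")])
p,d=grab_frame("scene"); save("end_s",p,(320,130,450,230),6)
print([(x["uv"],x["confidence"]) for x in pinpoint("tag_grip","scene")],[(x["uv"],x["confidence"]) for x in pinpoint("tag_eye","scene")])
print(observe()["time_s"])
E
```

```text
(array([0.52513105, 0.16615753, 0.37822298]), array([-2.54390082, -1.84186976,  0.00545499])) [([319.6, 175.0], 0.57)] [([320.4, 164.5], 0.87)]
[([209.2, 237.9], 0.97), ([390.7, 166.8], 0.79), ([222.8, 153.8], 0.68), ([241.9, 292.6], 0.37)] [([391.2, 173.1], 0.81), ([225.7, 171.0], 0.77), ([209.9, 245.6], 0.64)]
28.9
```

View pics/end_w.png

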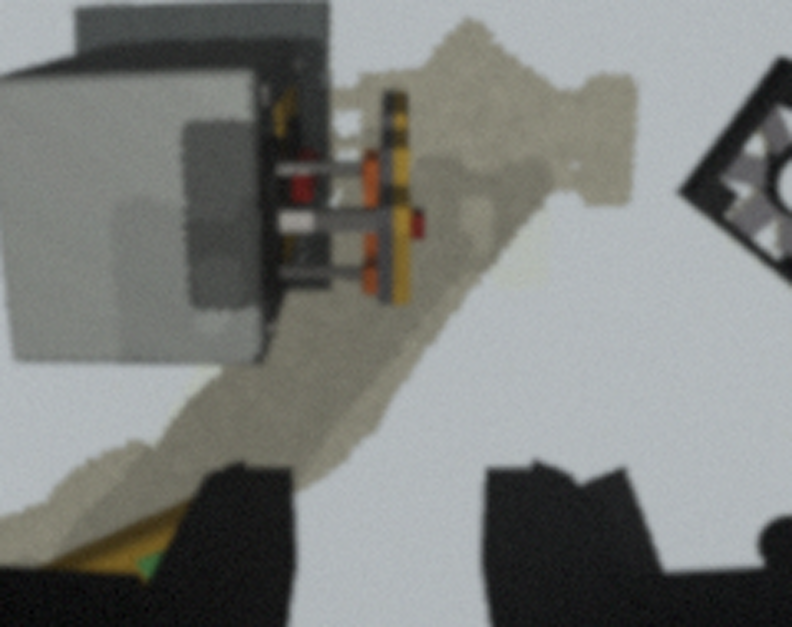

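View pics/end_s.png

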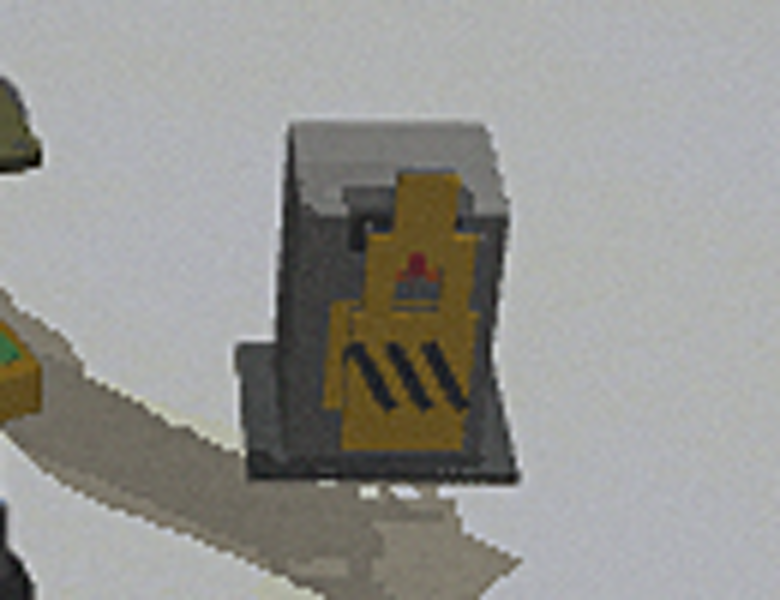

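```bash
python3 - <<'E'
from h import *
a=np.load("pics/end.npz");ps=(a["pos"],a["rot"]);d=a["d"]
for uv,sv,n in (((319.6,175),(390.7,166.8),"grip exp .201"),((320.4,164.5),(391.2,173.1),"eye exp .165")):
    x,e=tri([ray("wrist",uv,ps),ray("scene",sv)]);print(n,x,e[0],"u",U@x[:2],"s",N@x[:2])
c=C["wrist"];T=np.eye(4);T[:3,:3]=R.from_rotvec(ps[1]).as_matrix();T[:3,3]=ps[0];T=T@c["hand_eye"]
for v in range(128,196,4):
    row=[]
    for u in range(314,328,2):
        o,r=ray("wrist",(u,v),ps); k=-(T[:3,:3].T@r)[2]
        p=o+r*d[v,u]/k; row.append(round(p[2],3))
    print(v,row)
# shank and box top check
for (u,v) in ((300,166),(295,167),(230,160),(240,180)):
    o,r=ray("wrist",(u,v),ps); k=-(T[:3,:3].T@r)[2]; print((u,v),(o+r*d[v,u]/k).round(4))
E
```

```text
grip exp .201 [0.52904371 0.16522157 0.1921655 ] 0.0032131567386700626 u 0.45097227516486665 s 0.3221946933405062
eye exp .165 [0.53105408 0.16963845 0.16959078] 0.001773929573141172 u 0.4515025207299735 s 0.3270185134779865
128 [np.float64(0.0), np.float64(0.001), np.float64(0.062), np.float64(0.059), np.float64(0.06), np.float64(-0.002), np.float64(-0.001)]
132 [np.float64(-0.001), np.float64(0.116), np.float64(0.114), np.float64(0.114), np.float64(0.115), np.float64(-0.0), np.float64(0.0)]
136 [np.float64(0.001), np.float64(0.134), np.float64(0.134), np.float64(0.133), np.float64(0.134), np.float64(-0.003), np.float64(0.002)]
140 [np.float64(-0.001), np.float64(0.144), np.float64(0.144), np.float64(0.143), np.float64(0.144), np.float64(-0.0), np.float64(-0.0)]
144 [np.float64(0.001), np.float64(0.18), np.float64(0.178), np.float64(0.18), np.float64(0.18), np.float64(0.0), np.float64(-0.0)]
148 [np.float64(0.17), np.float64(0.18), np.float64(0.181), np.float64(0.181), np.float64(0.182), np.float64(0.002), np.float64(0.001)]
152 [np.float64(0.173), np.float64(0.181), np.float64(0.18
[... 883 characters left out ...]
), np.float64(-0.001)]
180 [np.float64(0.214), np.float64(0.214), np.float64(0.215), np.float64(0.214), np.float64(0.214), np.float64(0.0), np.float64(0.0)]
184 [np.float64(0.214), np.float64(0.214), np.float64(0.214), np.float64(0.216), np.float64(0.214), np.float64(-0.001), np.float64(0.0)]
188 [np.float64(0.214), np.float64(0.215), np.float64(0.216), np.float64(0.215), np.float64(0.214), np.float64(0.0), np.float64(0.002)]
192 [np.float64(0.181), np.float64(0.181), np.float64(0.182), np.float64(0.18), np.float64(0.181), np.float64(-0.0), np.float64(-0.0)]
(300, 166) [0.5067 0.1727 0.1647]
(295, 167) [0.5006 0.1731 0.1634]
(230, 160) [0.4311 0.2066 0.1666]
(240, 180) [0.4337 0.1801 0.1673]
```

```bash
python3 - <<'E'
from h import *
p,d=grab_frame("top"); save("end_t",p)
print(observe()["ft_force"],observe()["time_s"]); hand_in()
E
```

```text
[-0.60425551  0.32415096 -0.03756105] 28.95
the job is handed in; nothing more can be done
```

View pics/end_t.png

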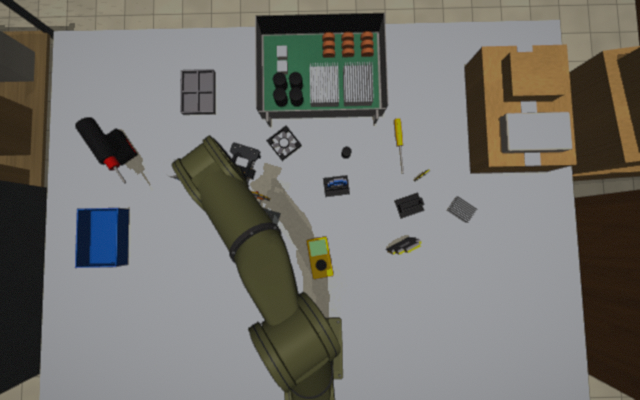

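I took the yellow-marked tag from rack_a and hung it by its eye on the isolator's clip, striped face outward. I handed the job in at about 29 s of the 53 s allowed. It needed no regrasp, because the marked face already pointed the right way.

- **Finding the clip:** The sprung pad was felt about 20 mm nearer the box than the middle setting, within about 2 mm of what the wrist pictures suggested. I pressed it back about 7 mm, which took about 5.5 N.
- **Hanging it:** I lowered the tag behind the lip until it rested on the shank. The highest downward reading was 7.7 N. After I let go, the pad pushed the tag out against the lip.
- **Last checks:**
  - In the wrist depth picture the tag's top stands at 214–216 mm, against 216 mm expected. The lip rises in front of it at about 173 mm, so the tag is fully home.
  - The gripper is well clear above, with no force on it beyond the reading's noise.
  - In the final top picture the blue spare tag and the bench items in view are where they started. The arm hid the spray can in that view, so I could not re-check it.
- **A disagreement:** The trained networks put the tag's pinch point (`tag_grip`) at 192 mm instead of 201 mm, and its eye (`tag_eye`) at 170 mm instead of 165 mm. The two errors go opposite ways and the depth picture contradicts both, so I trusted the depth picture.

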